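# Preload and lock the stop collar of a microtome feed slide

## Task

On the small slide fixture, loosen the wing screw of the dark stop collar, slide that collar along the rod until it presses gently (about 8 N) against the carriage's springy rubber buffer, and tighten the wing screw fully again so that the collar stays pressed there by itself. Loosen before you slide, never press the buffer with more than 25 N, and leave the carriage and everything else on the bench where they are.

Things in the scene. Friction and masses are not known exactly. Their poses are not given: they have to be found in the camera images.
- fixture: white slide fixture fixed to the bench: base 130 x 360 x 18 mm; origin under its centre on the bench. A 16 mm steel rod runs along its own y axis, its centre line 60 mm above the bench, between two end brackets 78 mm tall. A plain narrow collar without a screw near the +y end is not part of the job.
- collar: dark steel stop collar on the rod, 40 mm across, 24 mm long along the rod, its top 80 mm above the bench; it slides only along the rod. Origin: under the collar's middle, at bench height; y axis along the rod, towards the carriage. Loosened it drags with about 2 N (plus 30 N per m/s); locked it must not be dragged along (it slips only above some 30 N).
- wing (a point): middle of the flat steel wing (thumb bar) of the collar's vertical set screw, 108 mm above the bench, on the screw's axis, which goes through the collar's middle. The wing is 36 mm long along this point's x axis, 9 mm thick along its y axis and 32 mm tall (90 to 122 mm above the bench); its lower edge is 10 mm above the collar. Grip it across its thickness from above and turn it.
- screw (a joint): turn of the wing screw in rad: 0 is fully tight; it grows as the wing turns anticlockwise seen from above (loosening), up to 2.2; the wing does not rise. It starts between 0 and 0.2. The collar is quite free from 1.0 on. Below about 0.3 it is properly tight again. Turning takes 0.1 to 0.3 N m; it stays where it is left. At 1.2 rad the wing stands square across the rod.
- carriage: aluminium carriage block, 56 mm across, 44 mm long along the rod, top 84 mm above the bench, clamped on the rod on the collar's +y side. Origin: under its middle, at bench height. A 29 mm round black rubber buffer stands out of its face towards the collar; how far (10 to 34 mm from that face when not pressed, thus 32 to 56 mm from the carriage's middle) differs each time and is not measured. The buffer is springy, about 4 N per mm, and has 6 mm of travel before it goes solid.
- cassette_a: small white tissue cassette (28 x 40 x 7 mm) lying on the fixture's base; origin under its middle; to be left alone
- cassette_b: second such cassette on the other side of the base; origin under its middle; to be left alone
- jar: amber jar, 56 mm wide, 70 mm tall, behind the fixture; origin under its middle; to be left alone
- reagent: white bottle, 48 mm wide, 100 mm tall, behind the fixture; origin under its middle; to be left alone
- spanner: 150 mm steel spanner lying behind the fixture; origin under its middle; to be left alone
- slidebox: grey slide box 35 x 85 x 28 mm in front of the fixture; origin under its middle; to be left alone
- dish: white dish, 70 mm wide, 18 mm tall, in front of the fixture; origin under its middle; to be left alone

How it is judged:
On the way, in this order (a step that is already met when the one before it is completed fails the run):
1. the wing screw is loosened (turned out by at least 0.9 rad), with the collar not yet moved more than 10 mm (value of joint screw above 0.9 rad and distance of collar from where it was at the start of the episode below 0.01 m), for 0.1 s.
2. the loosened collar presses on the buffer with 2 to 22 N (value of joint screw above 0.6 rad and contact force between collar and carriage between 2 and 22 N), for 0.2 s.
At the end, for the whole second after the job is handed in: the wing screw is tight (below 0.4 rad), the collar stands still by itself and presses on the carriage's buffer with 3 to 14 N (value of joint screw below 0.4 rad and contact force between collar and carriage between 3 and 14 N and linear speed of collar below 0.005 m/s); the robot touches nothing.
It fails at once if the collar presses the buffer with more than 25 N (contact force between collar and carriage above 25 N).
It fails at once if the collar is dragged along (faster than 20 mm/s) while its screw is tight (below 0.3 rad) (value of joint screw below 0.3 rad and linear speed of collar above 0.02 m/s).
It fails at once if the carriage is shifted by more than 4 mm (distance of carriage from where it was at the start of the episode above 0.004 m).
It fails at once if a bystander is moved by more than 15 mm (distance of any of cassette_a, cassette_b, jar, reagent, spanner, slidebox, dish from where it was at the start of the episode above 0.015 m).
It also fails if it takes over 51 s, if anything falls off the work surface, if the arm or the gripper's body presses on something with over 40 N, if the wrist force passes 120 N, or if a joint passes its speed limit or range.

## Robot

A 6-joint arm with a two-finger parallel gripper is mounted at the origin on the work surface. World frame = base frame: x ahead of the robot, y to its left, z up, the work surface at z = 0. Lengths are in m, angles in rad, forces in N, time in s.
With the tool pointing down it reaches from about 0.375 to 0.975 m from the base axis. Payload 3.8 kg.
Tool frame: the origin (TCP) lies midway between the tips of the shut fingers; the grasp point (between the pads) lies 19 mm behind it; z points along the fingers, y is the line along which they close (so a half turn about z gives the same grasp; the last joint's range is limited). The gripper opens to 88 mm and grips with 3 to 60 N. Pads are 18 mm wide; open, the fingers measure 123 mm over their backs; the gripper's body (75 mm by 187 mm) begins 45 mm behind the grasp point.
Start: joints at [1.216, 0.264, 1.604, -0, 1.274, -0.037], TCP at [0.211, 0.641, 0.239] pointing down, gripper open.
Joint ranges: [-2.63, 2.63], [-0.94, 2.18], [0.31, 2.57], [-1.31, 4.45], [0, 2.66], [-2.55, 2.55]. Speed limits (rad/s): [2.57, 2.57, 3.14, 3.14, 3.14, 3.14].

## Interface

Orientations are given as a rotation vector (axis times angle).
In Python, from cell import manip, inverse_kinematics, cams, order gives the robot as it stands. Calls block until the motion is done:
- manip.move_pose(position, orientation): joint-space move of the TCP to a pose.
- manip.move_linear(position, rate=0.15, rot=None): straight line of the TCP; rot=None keeps the orientation; rate is the mean speed in m/s.
- manip.set_joints(angles): joint-space move.
- manip.set_gripper(opening, force=None): finger opening in m; force is the grip in N (None keeps the last); returns when the fingers have stopped.
- manip.dwell(seconds).
- inverse_kinematics(position, orientation): joint angles nearest the present ones, or None.
- manip.state(): the state.
- cams.capture(name): name is "scene" or "top"; returns a dict with "image" (420x560x3 uint8, blue, green, red), "z_map" (420x560 float32, m along the optical axis (not along the pixel's ray), 0 where there is no reading), "intrinsics" (3x3 intrinsics, pixels), "position" and "orientation" of the camera in the world. Camera axes: x right, y down, z forward; pixel columns grow to the right and rows downward; lengths in m; the calibration is good to about 2 mm. A picture is of the moment at which its call begins.
A pose or a line that the arm cannot do raises manip.IKError and nothing moves.
- order.close_job(): hands the job in; it is judged then, once.
The state is a dict: "clock": time; "joint_pos": joint angles; "joint_velocities": joint speeds; "tau": joint torques, N m; "tool_pos": TCP position; "tcp_rot": TCP orientation; "contact_force": force on the tool from outside, world axes, zero at the start; "moment": the same for the moment, N m; "gripper_width": finger opening in m; "grasp_force": force on a finger pad.
Only numpy, scipy, OpenCV 4.12 (cv2) and the standard library are available. Lean on these libraries where they do the work, as an engineer would, in place of code of your own. Each camera call takes 0.05 s, during which the arm holds its last target. There are 200 camera calls.

## Working session

There is one attempt and no reset: what is moved stays moved. The work goes in short steps, each a Python script; the robot and the scene stay as the last script left them, time stands still between calls to the robot, and variables do not carry over. Pictures are saved under pics/ and viewed, at most 10 in all, crops included, and the job is handed in when it is done.

```bash
ls; mkdir -p pics; python3 - <<'E'
from cell import manip,cams
import cv2,numpy as np
for n in("scene","top"):
    c=cams.capture(n); cv2.imwrite(f"pics/{n}0.png",c["image"]); np.savez(f"{n}0.npz",**c)
    print(n,c["position"],c["orientation"],c["intrinsics"])
s=manip.state();print(s["clock"],s["tcp_rot"],s["gripper_width"])
E
```

```text
pics
scene [ 0.81783858 -0.49595616  0.54994766] [-2.1876639  -0.46669602  0.25884146] [[439.01954147   0.         286.06600556]
 [  0.         439.01954147 206.72898643]
 [  0.           0.           1.        ]]
top [0.47140474 0.00551114 0.7362086 ] [-2.15296677  2.15761906 -0.15887645] [[402.65316026   0.         279.91047445]
 [  0.         402.65316026 215.62430198]
 [  0.           0.           1.        ]]
0.1 [-0.49700612 -3.10160882  0.00314945] 0.08859107972152287
```

View pics/scene0.png

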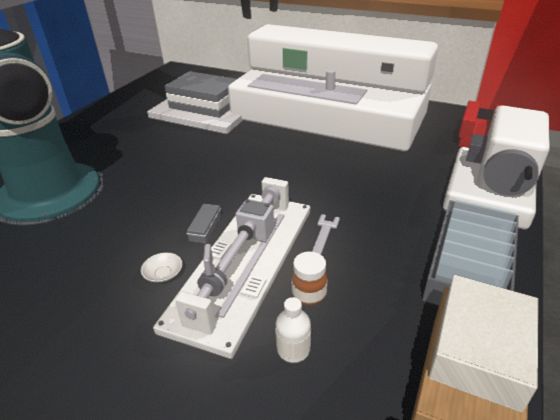

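View pics/top0.png

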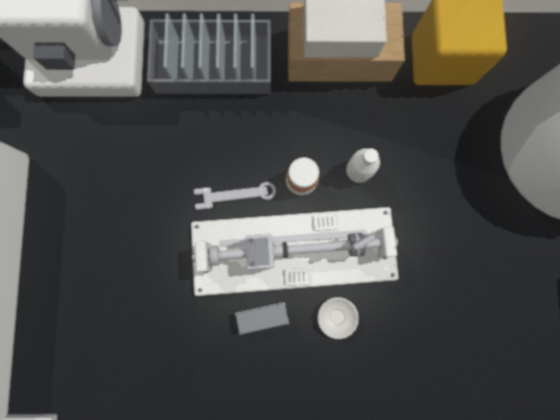

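The fixture's base spans about (192,209)-(398,294) in the top view. The carriage is at (260,250), the buffer at (284,249), and the collar and wing at about (357-372,243) near the right bracket. Next I'll compute positions from depth.

```bash
cat > h.py <<'E'
import numpy as np,cv2
from scipy.spatial.transform import Rotation as R
def cloud(c):
    K=c["intrinsics"];z=c["z_map"];v,u=np.mgrid[:z.shape[0],:z.shape[1]]
    p=np.stack([(u-K[0,2])/K[0,0]*z,(v-K[1,2])/K[1,1]*z,z],-1)
    P=p@R.from_rotvec(c["orientation"]).as_matrix().T+c["position"]
    P[z==0]=np.nan; return P
def rayplane(c,uv,h):
    K=c["intrinsics"];uv=np.atleast_2d(uv).astype(float)
    d=np.c_[(uv-K[:2,2])/K[0,0],np.ones(len(uv))]@R.from_rotvec(c["orientation"]).as_matrix().T
    return c["position"]+d*((h-c["position"][2])/d[:,2])[:,None]
E
python3 - <<'E'
from h import *
t=dict(np.load("top0.npz"));s=dict(np.load("scene0.npz"))
im=t["image"]; roi=np.zeros(im.shape[:2],np.uint8); roi[200:305,180:405]=1
m=((im.min(2)>150)&(roi>0)).astype(np.uint8)
m=cv2.morphologyEx(m,cv2.MORPH_CLOSE,np.ones((15,15)))
cn=max(cv2.findContours(m,0,2)[0],key=cv2.contourArea)
q=rayplane(t,cn[:,0,:],0.018)[:,:2]
r=cv2.minAreaRect(q.astype(np.float32)*1000);print("base",r,cv2.boxPoints(r))
for n,c in(("top",t),("scene",s)):
    P=cloud(c);x,y,z=np.moveaxis(P,-1,0)
    C=np.array(r[0])/1000
    near=(abs(x-C[0])<.2)&(abs(y-C[1])<.2)
    for lo,hi in((.0795,.09),(.092,.13),(.07,.0795)):
        k=(near&(z>lo)&(z<hi)).astype(np.uint8)
        N,L,st,_=cv2.connectedComponentsWithStats(k)
        for i in range(1,N):
            if st[i,4]>12: pp=P[L==i]; print(n,lo,st[i],pp.mean(0).round(4),pp.min(0).round(4),pp.max(0).round(4))
a=cv2.resize(im[205:300,300:405],None,fx=5.5,fy=5.5,interpolation=2)
b=cv2.resize(s["image"][170:330,150:310],None,fx=3.3,fy=3.3,interpolation=2)
h=max(a.shape[0],b.shape[0]);o=np.zeros((h,a.shape[1]+b.shape[1],3),np.uint8);o[:a.shape[0],:a.shape[1]]=a;o[:b.shape[0],a.shape[1]:]=b
o=cv2.resize(o,(800,int(800*h/o.shape[1])));cv2.imwrite("pics/z0.png",o)
E
```

```text
base ((504.748046875, -26.505584716796875), (368.2640075683594, 176.70289611816406), 87.50225830078125) [[ 408.45605 -206.6123 ]
 [ 584.9911  -214.31302]
 [ 601.04004  153.60114]
 [ 424.505    161.30185]]
top 0.0795 [360 155  13  11  34] [ 0.6527 -0.1434  0.0834] [ 0.6467 -0.1561  0.0796] [ 0.6647 -0.1362  0.0897]
top 0.0795 [245 234  28  35 826] [0.5034 0.0331 0.0836] [0.4764 0.0116 0.0795] [0.5314 0.0556 0.0892]
top 0.0795 [350 238   5   7  15] [ 0.5198 -0.1193  0.0815] [ 0.5149 -0.1222  0.0795] [ 0.5246 -0.1157  0.0889]
top 0.0795 [198 247   7   6  14] [0.5068 0.1269 0.0802] [0.5024 0.1221 0.0795] [0.5105 0.1317 0.0812]
top 0.0795 [201 259   5  10  16] [0.4847 0.1232 0.0802] [0.4767 0.1196 0.0795] [0.4911 0.1265 0.0811]
top 0.0795 [197 262   4   8  14] [0.4814 0.1303 0.0804] [0.4751 0.1276 0.0797] [0.4863 0.1326 0.0812]
top 0.092 [363 149  15  15 170] [ 0.6572 -0.1482  0.1001] [ 0.6468 -0.1606  0.0922] [ 0.6689 -0.1378  0.1033]
top 0.092 [350 235  24  15 166] [ 0.5152 -0.126   0.1186] [ 0.5045 -0.1438  0.0923] [ 0.526  -0.1115  0.1254]
top 0.07 [355 150  23  22 186] [ 0.653  -0.14
[... 1310 characters left out ...]
0.6476 -0.1637  0.0921] [ 0.6708 -0.1409  0.1026]
scene 0.07 [262 177  27  17 279] [0.4998 0.1174 0.0757] [0.4729 0.0969 0.07  ] [0.5225 0.1355 0.0794]
scene 0.07 [236 205  38  26 269] [0.5121 0.0092 0.0745] [ 0.4788 -0.017   0.07  ] [0.5339 0.0523 0.0794]
scene 0.07 [294 252  32  23 371] [ 0.6397 -0.0451  0.0708] [ 0.6157 -0.0681  0.07  ] [ 0.664  -0.021   0.0728]
scene 0.07 [199 268  27  17 225] [ 0.5219 -0.1349  0.0755] [ 0.5008 -0.1446  0.0701] [ 0.5345 -0.1182  0.0795]
scene 0.07 [176 291  36  21 421] [ 0.5226 -0.1855  0.0768] [ 0.4953 -0.1945  0.07  ] [ 0.546  -0.1737  0.0795]
scene 0.07 [280 310  28  20 284] [ 0.6624 -0.1595  0.0744] [ 0.6401 -0.1706  0.07  ] [ 0.6777 -0.1344  0.0794]
```

View pics/z0.png

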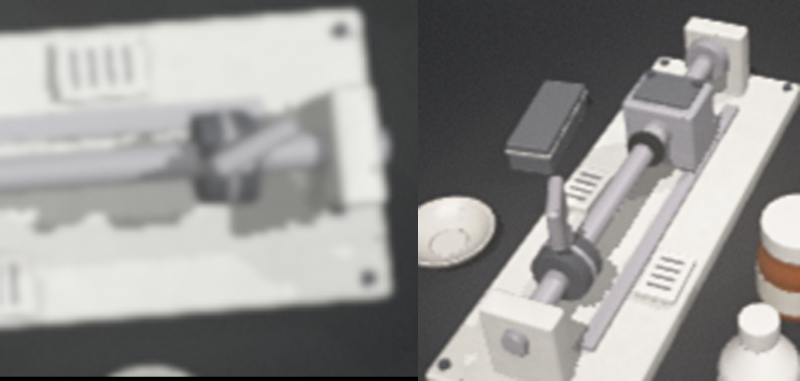

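The crops show the wing standing on the collar, pointing up-right in the top view and so nearly along the rod. I'll fit the rod line from the brackets and carriage, and fit the wing's top edge.

```bash
python3 - <<'E'
from h import *
t=dict(np.load("top0.npz"));s=dict(np.load("scene0.npz"))
for n,c in(("top",t),("scene",s)):
    P=cloud(c);x,y,z=np.moveaxis(P,-1,0)
    near=(x>.46)&(x<.56)
    B=[]
    for y0,y1 in((-.195,-.172),(.119,.14)):
        p=P[near&(y>y0)&(y<y1)&(z>.073)&(z<.0815)]; B.append((p.min(0)+p.max(0))/2)
    d=B[1]-B[0];print(n,"brackets",B[0].round(4),B[1].round(4),"len",np.linalg.norm(d[:2]),"yaw",np.arctan2(-d[0],d[1]))
    k=(near&(y>-.16)&(y<-.1)&(z>.112))
    v,u=np.nonzero(k)
    q=rayplane(c,np.c_[u,v],.122)[:,:2] if n=="top" else P[k][:,:2]
    r=cv2.minAreaRect((q*1000).astype(np.float32));m=q.mean(0);w,V=np.linalg.eigh(np.cov(q.T))
    print(" wing n",len(q),"mean",m.round(4),"rect",r,"dir",np.arctan2(V[1,1],V[0,1]),"mod pi",np.sqrt(w))
E
```

```text
top brackets [ 0.52   -0.1813  0.0777] [0.4962 0.1291 0.0774] len 0.3113787396467184 yaw 0.07637815207000927
 wing n 143 mean [ 0.5153 -0.127 ] rect ((515.3565673828125, -127.0732421875), (9.193717002868652, 36.411712646484375), 29.15033721923828) dir 2.0775727663689567 mod pi [0.00265415 0.01040279]
scene brackets [ 0.5207 -0.1838  0.077 ] [0.4977 0.1272 0.0769] len 0.3118975976324884 yaw 0.07370825355275208
 wing n 148 mean [ 0.519  -0.1343] rect ((516.9424438476562, -131.93568420410156), (9.011568069458008, 35.25104522705078), 29.166894912719727) dir 2.0533055996074374 mod pi [0.00269025 0.01093138]
```

```bash
python3 - <<'E'
from h import *
from cell import manip,inverse_kinematics
for n in("top","scene"):
    P=cloud(dict(np.load(n+"0.npz"))).reshape(-1,3);P=P[np.isfinite(P[:,0])]
    r=np.hypot(P[:,0],P[:,1]);a=np.arctan2(P[:,1],P[:,0])
    for a0 in np.arange(-.3,1.4,.2):
        k=(a>a0)&(a<a0+.2)&(r>.3)&(P[:,2]>.03)
        print(n,round(a0,1),[(round(r0,1),round(float(P[k&(r>r0)&(r<r0+.1)][:,2].max()),2)) for r0 in np.arange(.3,1.1,.1) if (k&(r>r0)&(r<r0+.1)).any()])
rv=lambda psi:(R.from_euler("z",psi)*R.from_euler("x",np.pi)).as_rotvec()
for p,a in(((.516,-.129,.094),2.08),((.516,-.129,.094),3.22),((.5,.0,.094),3.22),((.5,.0,.094),2.0)):
    print(inverse_kinematics(list(p),rv(a)))
E
```

```text
top -0.3 [(np.float64(0.5), 0.13), (np.float64(0.6), 0.1), (np.float64(0.8), 0.13), (np.float64(0.9), 0.13)]
top -0.1 [(np.float64(0.3), 0.03), (np.float64(0.4), 0.09), (np.float64(0.5), 0.09), (np.float64(0.6), 0.07), (np.float64(0.8), 0.13), (np.float64(0.9), 0.13)]
top 0.1 [(np.float64(0.3), 0.03), (np.float64(0.4), 0.09), (np.float64(0.5), 0.09), (np.float64(0.8), 0.09), (np.float64(0.9), 0.11), (np.float64(1.0), 0.05)]
top 0.3 [(np.float64(0.8), 0.11), (np.float64(0.9), 0.16)]
top 0.5 [(np.float64(0.7), 0.08), (np.float64(0.8), 0.09), (np.float64(0.9), 0.05)]
top 0.7 [(np.float64(0.5), 0.05), (np.float64(0.6), 0.07), (np.float64(0.7), 0.07)]
top 0.9 [(np.float64(0.5), 0.05)]
top 1.1 []
top 1.3 []
scene -0.3 [(np.float64(0.5), 0.12), (np.float64(0.6), 0.1), (np.float64(0.7), 0.06), (np.float64(0.8), 0.13), (np.float64(0.9), 0.13)]
scene -0.1 [(np.float64(0.3), 0.03), (np.float64(0.4), 0.09), (np.float64(0.5), 0.09), (np.float64(0.6), 0.07), (np.float64(0.8), 0.13), (np.float64(0.9), 0.13)]
scene 0.1 [(np.float64(0.3), 0.03), (np.float64(0.4), 0.08), (np.float64(0.5), 0.08), (np.f
[... 296 characters left out ...]
1), (np.float64(0.6), 0.15), (np.float64(0.7), 0.2), (np.float64(0.8), 0.2), (np.float64(0.9), 0.2)]
scene 0.9 [(np.float64(0.5), 0.11), (np.float64(0.6), 0.2), (np.float64(0.7), 0.2), (np.float64(0.8), 0.2)]
scene 1.1 [(np.float64(0.4), 0.09), (np.float64(0.5), 0.1), (np.float64(0.6), 0.28), (np.float64(0.7), 0.27)]
scene 1.3 [(np.float64(0.4), 0.09), (np.float64(0.5), 0.09)]
[-0.2918108   0.13258182  2.04719513  0.          0.9618157  -0.80101447]
[-0.2918108   0.13258182  2.04719513  0.          0.9618157  -1.94101447]
[-0.04982061  0.07417714  2.11227064  0.          0.95514488 -1.69902428]
[-4.98206073e-02  7.41771379e-02  2.11227064e+00 -4.44089210e-16
  9.55144876e-01 -4.79024281e-01]
```

```bash
cat >> h.py <<'E'
from cell import manip,inverse_kinematics,cams,order
rv=lambda psi:(R.from_euler("z",psi)*R.from_euler("x",np.pi)).as_rotvec()
def psi():
    x=R.from_rotvec(manip.state()["tcp_rot"]).as_matrix()[:,0]; return np.arctan2(x[1],x[0])%(2*np.pi)
def show(m=""):
    s=manip.state();print(m,round(s["clock"],2),np.round(s["tool_pos"],4),"psi",round(psi(),3),"F",np.round(s["contact_force"],2),"M",np.round(s["moment"],3),"w",round(s["gripper_width"],4),"g",round(s["grasp_force"],1));return s
E
python3 - <<'E'
from h import *
show()
p=manip.state()["tool_pos"]
manip.move_linear([p[0],p[1],.33],rate=.25); show("up")
manip.move_pose([.516,-.129,.20],rv(2.08)); show("over")
manip.set_gripper(.04,force=5); show("grip part")
c=cams.capture("scene");cv2.imwrite("pics/s1.png",cv2.resize(c["image"][100:340,120:360],None,fx=2.4,fy=2.4))
E
```

```text
0.1 [0.2107 0.6406 0.2375] psi 2.824 F [-0.52  0.6   0.56] M [0.    0.011 0.012] w 0.0886 g 0.0
up 0.62 [0.2108 0.6408 0.3307] psi 2.824 F [-0.33  0.21  0.21] M [0.007 0.006 0.043] w 0.0881 g 0.0
over 3.56 [ 0.5164 -0.1284  0.2002] psi 2.081 F [ 0.07 -0.24  0.34] M [-0.03   0.    -0.019] w 0.0882 g 0.0
grip part 4.39 [ 0.516 -0.129  0.2  ] psi 2.08 F [ 0.06  0.5  -0.02] M [-0.073  0.046  0.012] w 0.0399 g 0.0
```

View pics/s1.png

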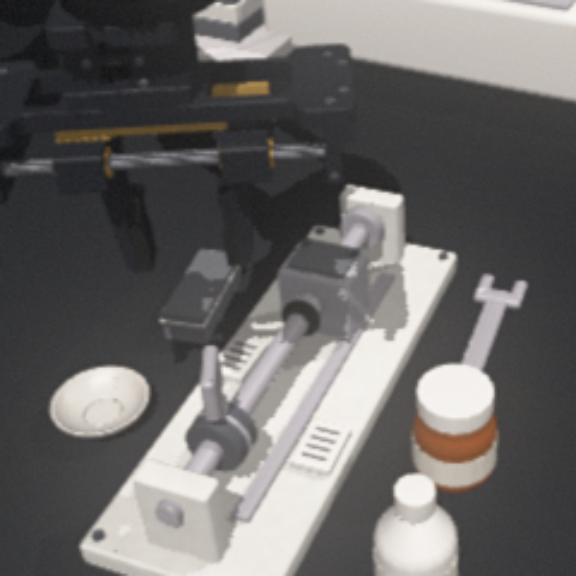

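The fingers' tips are at about (145,265) and (240,255) in the crop, straddling the wing (top at (210,350)) from above. I'll descend and close lightly.

```bash
python3 - <<'E'
from h import *
manip.move_linear([.516,-.129,.13],rate=.15); show("z.13")
manip.move_linear([.516,-.129,.093],rate=.06); s=show("down")
if np.linalg.norm(np.subtract(s["contact_force"],0))<6:
    manip.set_gripper(.0,force=5); show("grip5")
c=cams.capture("scene");cv2.imwrite("pics/s2.png",cv2.resize(c["image"][180:320,140:340],None,fx=3,fy=3))
E
```

```text
z.13 5.06 [ 0.5163 -0.1291  0.1303] psi 2.08 F [1.   0.16 0.63] M [-0.025  0.025 -0.006] w 0.04 g 0.0
down 5.83 [ 0.5161 -0.129   0.0929] psi 2.08 F [-0.79 -0.05  0.23] M [-0.039  0.004 -0.032] w 0.0402 g 0.0
grip5 6.4 [ 0.5154 -0.1294  0.0932] psi 2.08 F [-3.63 -3.48  3.01] M [-0.466  0.697  0.056] w 0.009 g 5.0
```

View pics/s2.png

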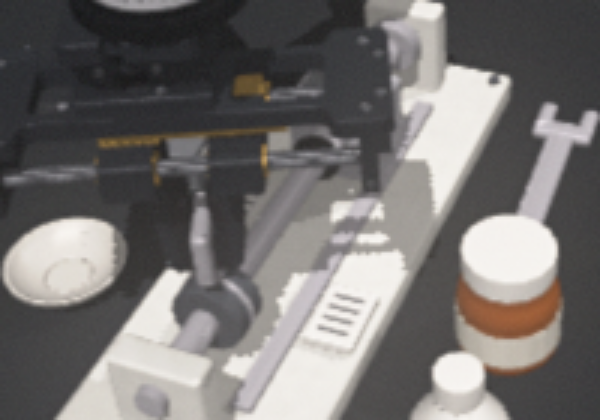

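The gripper width is 9.0 mm, and in the picture the fingers are on the wing at about (205-225,230). I'll relieve the small side load, then grip firmly and loosen in steps.

```bash
cat >> h.py <<'E'
U=np.array([-.0755,.9971,0]); X=np.array([.9971,.0755,0])
E
python3 - <<'E'
from h import *
n=np.array([.873,.488,0]);p=np.array([.516,-.129,.093])
for k in range(3):
    s=manip.state();f=np.dot(s["contact_force"],n)
    if abs(f)<1.5: break
    p=p+n*np.clip(f/7000,-.0012,.0012); manip.move_linear(list(p),rate=.01); show("shift")
manip.set_gripper(0,force=40);show("grip40")
np.save("p.npy",p)
manip.move_pose(list(p),rv(2.08+.25));s=show("rot .25")
print("along",np.dot(s["contact_force"],U),"across",np.dot(s["contact_force"],X))
E
```

```text
shift 6.7 [ 0.5153 -0.1294  0.0932] psi 2.08 F [-3.15 -1.61  4.15] M [-0.282  0.567 -0.011] w 0.0086 g 5.0
shift 6.95 [ 0.5153 -0.1295  0.0932] psi 2.08 F [-1.64 -0.27  3.74] M [-0.077  0.332  0.022] w 0.0089 g 5.0
shift 7.2 [ 0.5152 -0.1295  0.0932] psi 2.08 F [-0.16  0.61  3.17] M [0.087 0.075 0.088] w 0.0089 g 5.0
grip40 7.42 [ 0.5153 -0.1296  0.0932] psi 2.08 F [0.77 1.34 3.51] M [ 0.168 -0.117  0.048] w 0.0087 g 40.0
rot .25 7.77 [ 0.515  -0.1297  0.0931] psi 2.327 F [1.65 1.   3.16] M [ 0.259 -0.168  0.211] w 0.0088 g 40.0
along 0.8774951884455461 across 1.7177306082039965
```

```bash
python3 - <<'E'
from h import *
p=np.load("p.npy")
for a in(2.6,2.9,3.22):
    manip.move_pose(list(p),rv(a));s=show("rot")
    print("along",np.dot(s["contact_force"],U),"across",np.dot(s["contact_force"],X))
manip.dwell(.15);show()
c=cams.capture("top");cv2.imwrite("pics/t3.png",cv2.resize(c["image"][190:310,180:420],None,fx=3.3,fy=3.3))
E
```

```text
rot 8.13 [ 0.5149 -0.1298  0.0931] psi 2.595 F [0.22 0.73 2.44] M [ 0.084 -0.104  0.176] w 0.0084 g 40.0
along 0.7150686162027196 across 0.2796673398125472
rot 8.53 [ 0.5148 -0.1301  0.093 ] psi 2.895 F [ 0.24 -0.58  1.91] M [-0.154 -0.16   0.13 ] w 0.0088 g 40.0
along -0.5945438307651322 across 0.1916435704556162
rot 8.93 [ 0.5147 -0.1301  0.093 ] psi 3.215 F [ 1.76 -0.99  2.94] M [-0.304 -0.147  0.149] w 0.0085 g 40.0
along -1.1197616568186415 across 1.6840898623446945
 9.08 [ 0.5147 -0.1299  0.093 ] psi 3.217 F [ 1.24 -2.01  2.13] M [-0.307 -0.062  0.1  ] w 0.0086 g 40.0
```

View pics/t3.png

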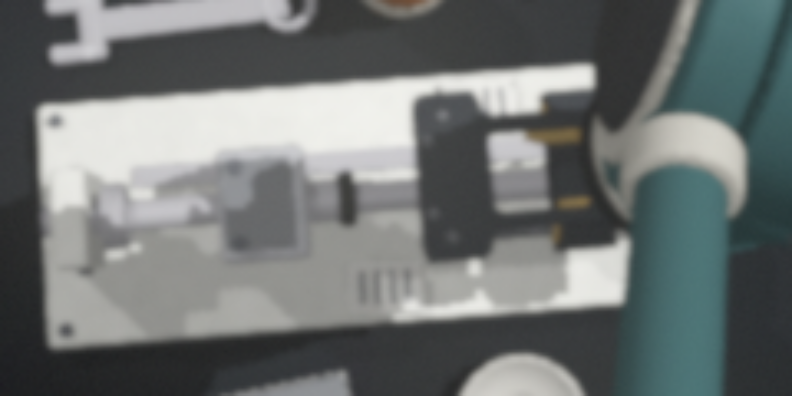

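The top view shows the gripper at about (455,180) on the collar, the buffer's black tip at (347,198) and the carriage at (262,200). The buffer tip is at y≈-0.014, so I expect contact after about 104 mm of slide. I'll go 88 mm, then creep with force feedback.

```bash
python3 - <<'E'
from h import *
p=np.load("p.npy")
def F(n=6):
    o=[]
    for _ in range(n):
        o.append(np.dot(manip.state()["contact_force"],U)); manip.dwell(.02)
    return -np.mean(o)
manip.move_linear(list(p+U*.06),rate=.04);print("mid",F(3))
d=.088;manip.move_linear(list(p+U*d),rate=.03);s=show("88")
print("across",np.dot(s["contact_force"],X))
base=[];hist=[]
while d<.125:
    d+=.001;manip.move_linear(list(p+U*d),rate=.006);f=F(4);hist.append((round(d*1000,1),round(f,2)))
    if f>5.5: break
print(hist);np.save("d.npy",d);s=show();print("pos along",np.dot(np.array(s["tool_pos"])-p,U))
E
```

```text
mid -0.37951707487232267
88 11.92 [ 0.5081 -0.0414  0.093 ] psi 3.22 F [2.49 1.85 2.83] M [ 0.208 -0.248 -0.003] w 0.0083 g 40.0
across 2.624925184152457
[(89.0, np.float64(1.05)), (90.0, np.float64(2.3)), (91.0, np.float64(1.81)), (92.0, np.float64(1.81)), (93.0, np.float64(1.42)), (94.0, np.float64(2.13)), (95.0, np.float64(1.76)), (96.0, np.float64(1.83)), (97.0, np.float64(1.78)), (98.0, np.float64(1.88)), (99.0, np.float64(1.2)), (100.0, np.float64(1.64)), (101.0, np.float64(1.7)), (102.0, np.float64(1.45)), (103.0, np.float64(2.11)), (104.0, np.float64(4.11)), (105.0, np.float64(5.65))]
 18.43 [ 0.5069 -0.0257  0.093 ] psi 3.22 F [ 3.45 -5.73  3.85] M [-0.794 -0.571  0.087] w 0.0089 g 40.0
pos along 0.10436230558587208
```

```bash
python3 - <<'E'
from h import *
p=np.load("p.npy");d=float(np.load("d.npy"))
def F(n=6):
    o=[]
    for _ in range(n):
        o.append(np.dot(manip.state()["contact_force"],U)); manip.dwell(.02)
    return -np.mean(o)
f=F();al=lambda:round(1000*float(np.dot(np.array(manip.state()["tool_pos"])-p,U)),2)
while f<9.4 and d<.110:
    d+=.0005;manip.move_linear(list(p+U*d),rate=.004);f=F(5);print(round(d*1000,1),round(f,2),al())
np.save("d.npy",d);f=F(10);print("settled",f,al())
for a in(2.9,2.6,2.35):
    manip.move_pose(list(p+U*d),rv(a));s=show("tighten");print("F",F(5),al())
E
```

```text
105.5 6.28 104.59
106.0 7.18 104.85
106.5 7.86 105.15
107.0 8.2 105.44
107.5 9.73 105.67
settled 9.812151091490554 105.7
tighten 20.9 [ 0.5068 -0.0241  0.093 ] psi 2.9 F [ 4.31 -8.21  2.74] M [-1.332 -0.557 -0.147] w 0.0091 g 40.0
F 8.61614471212505 105.96
tighten 21.38 [ 0.5069 -0.0238  0.0931] psi 2.6 F [ 3.8  -6.95  1.97] M [-1.197 -0.66  -0.115] w 0.0088 g 40.0
F 7.551492254531188 106.2
tighten 21.81 [ 0.507  -0.0237  0.0931] psi 2.35 F [ 4.89 -6.84  2.06] M [-1.059 -0.614 -0.096] w 0.0089 g 40.0
F 7.3787223557440615 106.34
```

```bash
python3 - <<'E'
from h import *
p=np.load("p.npy");d=float(np.load("d.npy"))
al=lambda:round(1000*float(np.dot(np.array(manip.state()["tool_pos"])-p,U)),2)
def F3(): 
    o=[]
    for _ in range(6): o.append(manip.state()["contact_force"]);manip.dwell(.02)
    f=np.mean(o,0);return f@U,f@X
for a in(2.15,2.05,2.0):
    manip.move_pose(list(p+U*d),rv(a));show("tighten");print(F3(),al())
q=p+U*d;a=2.0
for _ in range(5):
    fu,fx=F3()
    if max(abs(fu),abs(fx))<1.5:break
    q=q+U*np.clip(fu/8000,-.0006,.0006)+X*np.clip(fx/8000,-.0006,.0006);manip.move_linear(list(q),rate=.01,rot=rv(a))
    print("relieve",fu,fx,al())
show("before release");np.save("q.npy",q)
E
```

```text
tighten 22.2 [ 0.5072 -0.0236  0.0932] psi 2.15 F [ 5.57 -5.27  3.49] M [-1.043 -0.717 -0.06 ] w 0.0088 g 40.0
(np.float64(-6.236796746944623), np.float64(4.592027750270515)) 106.44
tighten 22.55 [ 0.5072 -0.0235  0.0932] psi 2.05 F [ 5.09 -6.77  2.  ] M [-0.979 -0.653 -0.007] w 0.0085 g 40.0
(np.float64(-6.931412156952698), np.float64(4.525465646340495)) 106.46
tighten 22.9 [ 0.5073 -0.0235  0.0932] psi 2.001 F [ 4.14 -5.23  2.73] M [-0.973 -0.772  0.141] w 0.0093 g 40.0
(np.float64(-6.348343971823481), np.float64(4.405855903627886)) 106.47
relieve -6.526267827600038 4.37118283108085 106.39
relieve -4.60113978154991 2.9927757948972635 106.3
relieve -2.872106049436948 1.689442931537901 106.26
relieve -1.6222842386857559 1.18826009351294 106.24
before release 24.5 [ 0.5074 -0.0237  0.0932] psi 2.0 F [ 1.58 -0.58  7.15] M [-0.302 -0.111  0.14 ] w 0.0084 g 40.0
```

```bash
python3 - <<'E'
from h import *
q=np.load("q.npy")
manip.set_gripper(.035);show("open")
manip.move_linear([q[0],q[1],.14],rate=.08);manip.move_linear([q[0],q[1],.25],rate=.2)
manip.move_pose([.40,.25,.33],rv(2.4));manip.dwell(.3);show("away")
c=cams.capture("top");P=cloud(c);x,y,z=np.moveaxis(P,-1,0)
k=(x>.46)&(x<.56)&(y>-.07)&(y<.0)&(z>.112)&(z<.13)
v,u=np.nonzero(k);w=rayplane(c,np.c_[u,v],.122)[:,:2];r=cv2.minAreaRect((w*1000).astype(np.float32));print(r)
V=np.linalg.eigh(np.cov(w.T))[1][:,1];print("screw approx",1.2+np.arctan2(V[1],V[0])%np.pi-np.pi-.075)
k=(x>.46)&(x<.55)&(y>.0)&(y<.07)&(z>.0795)&(z<.09);print("carriage",(P[k].min(0)+P[k].max(0))/2)
t=dict(np.load("top0.npz"));Q=cloud(t);k=(Q[...,0]>.46)&(Q[...,0]<.55)&(Q[...,1]>.0)&(Q[...,1]<.07)&(Q[...,2]>.0795)&(Q[...,2]<.09);print("before",(Q[k].min(0)+Q[k].max(0))/2)
cv2.imwrite("pics/t4.png",cv2.resize(c["image"][130:350,150:430],None,fx=2.7,fy=2.7))
E
```

```text
open 25.06 [ 0.5076 -0.0241  0.0927] psi 2.0 F [-0.11 -0.18  0.09] M [-0.002  0.067 -0.037] w 0.035 g 0.0
away 27.97 [0.4004 0.2493 0.3297] psi 2.398 F [-0.45  0.25  0.19] M [-0.012  0.048 -0.001] w 0.0347 g 0.0
((507.6314392089844, -22.420900344848633), (9.001567840576172, 35.51418685913086), 24.823354721069336)
screw approx -0.011909318767966678
carriage [0.50318951 0.03357289 0.08440645]
before [0.50391174 0.03361089 0.08438035]
```

View pics/t4.png

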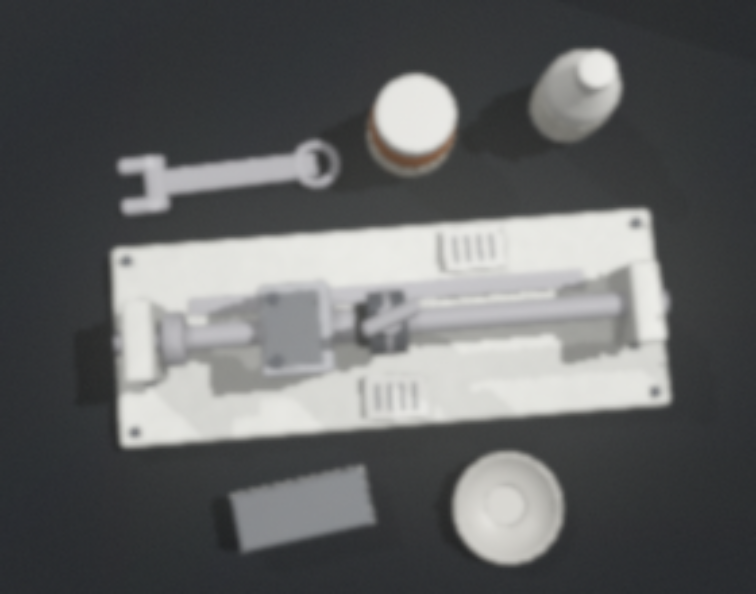

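The top view shows the collar at (385,322) against the buffer at (365,322), with the wing back in its tight direction. The carriage at (297,328) and the other things on the bench are unmoved. I'm handing in.

```bash
python3 -c "
from cell import order;print(order.close_job())"
```

```text
the job is handed in; nothing more can be done
None
```

I handed the job in at about 28 s, with no verdict returned: the collar presses the buffer with an estimated 8–10 N, its screw is tight (about 0 rad in the last picture), and the carriage and bench items look unmoved.

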